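Build up the two arbor stacks

TASK

Build up two stacks of loose steel parts on the bench's upright arbors. On the arbor with the round base put the large plain ring at the bottom, the toothed wheel on it and the hexagon nut on top; on the arbor with the square base put the square plate washer at the bottom and the small collar on top. Each part must sit flat over the post, fully down on what lies beneath it, and do not knock over the oil bottle.

Things in the scene. Friction and masses are not known exactly. Their poses are not given: they have to be found in the camera images.
- ring_c (a point): Large plain ring: smooth round outside, 64 mm diameter, 18 mm high. A round bore of 26 mm diameter goes right through it from top to bottom. Lies flat at the start, the bore upright; point at its centre, half-way up (in the bore); z axis along the bore. Plain steel, loose, about 360 g.
- gear_c (a point): Toothed wheel: 60 mm over its 16 square-cut teeth (52 mm at their roots), 18 mm high. The x axis and every 22.5 degrees from it lie in the middle of a gap between teeth, so fingers closing along them bear on two teeth each side. A round bore of 26 mm diameter goes right through it from top to bottom. Lies flat at the start, the bore upright; point at its centre, half-way up (in the bore); z axis along the bore. Plain steel, loose, about 280 g.
- nut_c (a point): Hexagon nut: 46 mm across flats, 53 mm across corners, 18 mm high (the flats are 16 mm high, with a 1 mm raised round face of 42 mm diameter above and below). The x axis, and every 60 degrees from it, is square to a flat. A round bore of 26 mm diameter goes right through it from top to bottom. Lies flat at the start, the bore upright; point at its centre, half-way up (in the bore); z axis along the bore. Plain steel, loose, about 160 g.
- plate_c (a point): Square plate washer: 50 by 50 mm, 14 mm high, its sides square to its x and y axes. A round bore of 26 mm diameter goes right through it from top to bottom. Lies flat at the start, the bore upright; point at its centre, half-way up (in the bore); z axis along the bore. Plain steel, loose, about 210 g.
- collar_c (a point): Small plain collar: smooth round outside, 38 mm diameter, 22 mm high; the smallest across of the loose parts. A round bore of 26 mm diameter goes right through it from top to bottom. Lies flat at the start, the bore upright; point at its centre, half-way up (in the bore); z axis along the bore. Plain steel, loose, about 110 g.
- arbor_round: Stacking arbor on a ROUND base, fixed to the bench: dark steel disc of 90 mm diameter, 10 mm thick, with an upright steel post of 18 mm diameter on its centre. The post stands 58 mm above the base's top (tip 68 mm above the bench); its top 12 mm taper to 8 mm diameter. Origin at the centre of the base's underside, on the bench; z up along the post.
- arbor_square: Stacking arbor on a SQUARE base, fixed to the bench: dark steel plate 84 by 84 mm, 10 mm thick (sides along its x and y axes), with an upright steel post of 18 mm diameter on its centre. The post stands 40 mm above the base's top (tip 50 mm above the bench); its top 12 mm taper to 8 mm diameter. Origin at the centre of the base's underside, on the bench; z up along the post.
- oil_bottle_c (a point): Bystander: upright grey oil bottle with a black cap, 50 mm diameter, 130 mm high, somewhere among the parts; point at its centre, half-way up; z axis up. A dark angle plate (60 mm cube outline) also stands among the parts, as well as tools and a black pipe ring around the edges, none of which are needed.
Not all that is in view belongs to the job. Leave any green, pink or red look-alike of the part that bears gear_c alone.

How it is judged (in metres and radians):
At the end, for the whole second after the job is handed in: From the base up: ring, toothed wheel, nut on the round-base arbor (centres 19, 37, 55 mm above the bench); square plate, collar on the square one (17, 35 mm). Each within 3 mm of that height, 7 mm of the post axis, 0.1 rad of level, released, at rest (horizontal distance between each of ring_c, gear_c, nut_c and arbor_round below 0.007 m and z of ring_c in the frame of arbor_round between 0.016 and 0.022 m and angle between each of ring_c, gear_c, nut_c, plate_c, collar_c's own z axis and vertical below 0.1 rad and linear speed of each of ring, gear, nut, plate, collar below 0.02 m/s and z of gear_c in the frame of arbor_round between 0.034 and 0.04 m and z of nut_c in the frame of arbor_round between 0.052 and 0.058 m and horizontal distance between each of plate_c, collar_c and arbor_square below 0.007 m and z of plate_c in the frame of arbor_square between 0.014 and 0.02 m and z of collar_c in the frame of arbor_square between 0.032 and 0.038 m); the robot touches nothing.
It fails at once if the oil bottle is knocked over (angle between oil_bottle_c's own z axis and vertical above 0.6 rad).
It also fails if it takes over 138 s, if anything falls off the work surface, if the arm or the gripper's body presses on something with over 40 N, if the wrist force passes 120 N, or if a joint passes its speed limit or range.

ROBOT

A 6-joint arm with a two-finger parallel gripper is mounted at the origin on the work surface. World frame = base frame: x ahead of the robot, y to its left, z up, the work surface at z = 0. Lengths are in m, angles in degrees, forces in N, time in s.
With the tool pointing down it reaches from about 0.375 to 0.75 m from the base axis. Payload 9 kg.
Tool frame: the origin (TCP) lies where the fingers leave the gripper's body, on its centre line; the fingertips stand 73 mm ahead of it and the grasp point (between the pads) lies 54 mm ahead of it (robot.tip_reach is the distance from the TCP to the fingertips, in m); z points along the fingers, y is the direction in which the jaws open and shut (so a half turn about z gives the same grasp; the last joint's range is limited). The gripper opens to 85 mm and grips with 20 to 120 N. Pads are 22 mm wide; open, the fingers measure 114 mm over their backs; the gripper's body (76 mm by 85 mm) begins 54 mm behind the grasp point. The pads swing forward as they close: fully open they stand 13 mm farther back than shut.
Start: joints at [-79.624, 5.964, 5.575, 89.605, 0, 77.527], TCP at [0.233, -0.553, 0.304] pointing down, gripper open.
Joint ranges: [-171.21, 171.21], [-48.23, 106.86], [-62.78, 66.21], [-105.2, 120.99], [-86.42, 89.51], [-180, 180]. Speed limits (degrees/s): [127.2, 127.2, 147.25, 180, 180, 180].

INTERFACE

Orientations are given as [roll, pitch, yaw] about the fixed x, y, z axes, in that order (R = Rz(yaw) Ry(pitch) Rx(roll)).
In Python, from plant import robot gives the robot as it stands. Calls block until the motion is done:
- robot.move_pose(position, orientation): joint-space move of the TCP to a pose.
- robot.line_to(position, vel=0.15, rotation=None, guard=None): straight line of the TCP; rotation=None keeps the orientation; vel is the mean speed in m/s. With guard (N) it stops when the force on the tool has changed by that much, and returns True; else False.
- robot.goto_joints(angles): joint-space move.
- robot.set_gripper(opening): finger opening in m; the grip force is fixed at half the most; returns when the fingers have stopped.
- robot.pause(seconds).
- robot.ik(position, orientation): joint angles nearest the present ones, or None.
- robot.observe(): the state.
- robot.grab_frame(name): name is "scene" or "top"; returns the picture (480x640x3 uint8, blue, green, red); there is no depth.
- robot.get_calibration(name): a dict with "vertical_fov" (degrees; the focal length in pixels is half the picture's height over the tangent of half this angle, whatever the lens; pixels are square), "cx", "cy" (the principal point, pixels), "k1" (the pictures are not rectified: a ray, as slopes to the right and down, at radius r is drawn at 1 + k1 r^2 times it, then the intrinsics apply), "rvec" (rotation vector, rad) and "tvec" (3), from world to camera coordinates, as OpenCV has them. Camera axes: x right, y down, z forward; pixel columns grow to the right and rows downward; lengths in m; the calibration is good to about 2 mm. A picture is of the moment at which its call begins. get_calibration takes no time and is no camera call.
A pose or a line that the arm cannot do raises robot.IKError and nothing moves.
- robot.job_done(): hands the job in, once; it reports no verdict.
The state is a dict: "time": time; "q": joint angles; "qvel": joint speeds; "joint_torque": joint torques, N m; "tool_pos": TCP position; "tcp_rot": TCP orientation; "ft_force": force on the tool from outside, world axes, zero at the start; "torque": the same for the moment, N m; "gripper_width": finger opening in m.
Only numpy, scipy, OpenCV 4.12 (cv2) and the standard library are available. Lean on these libraries where they do the work, as an engineer would, in place of code of your own. Each camera call takes 0.05 s, during which the arm holds its last target. There are 200 camera calls.

## Working session

There is one attempt and no reset: what is moved stays moved. The work goes in short steps, each a Python script; the robot and the scene stay as the last script left them, time stands still between calls to the robot, and variables do not carry over. Pictures are saved under pics/ and viewed, about 12 in all and at most 16, crops included, and the job is handed in when it is done.

```bash
mkdir -p pics; ls
python3 - <<'E'
from plant import robot
import cv2
for n in("scene","top"):
    im=robot.grab_frame(n); cv2.imwrite(f"pics/{n}0.png",im); c=robot.get_calibration(n); print(c)
    R=cv2.Rodrigues(c["rvec"].__array__() if hasattr(c["rvec"],"__array__") else __import__("numpy").array(c["rvec"],float))[0]; print(-R.T@c["tvec"])
print(robot.observe())
E
```

```text
pics
{'vertical_fov': 56.42035120736758, 'cx': 318.5012393973332, 'cy': 234.14237579919828, 'k1': -0.05661174398297886, 'rvec': array([ 2.19949626,  1.11449522, -0.42310036]), 'tvec': array([-0.34561107, -0.32410713,  1.16126986])}
[ 1.02027253 -0.31712221  0.65689999]
{'vertical_fov': 52.75613175328835, 'cx': 322.35204523272944, 'cy': 234.839152664629, 'k1': -0.05234798128567986, 'rvec': array([ 2.19901243, -2.18818726,  0.05634866]), 'tvec': array([-0.01346464,  0.57735341,  1.06153516])}
[ 0.52020218 -0.01268641  1.09068964]
{'time': 0.1, 'q': array([-7.96277717e+01,  5.99391279e+00,  5.53097425e+00,  8.96048552e+01,
       -7.67385131e-04,  7.75272316e+01]), 'qvel': array([-0.12425753, -0.10486246,  0.13634008, -0.04578237,  0.10492721,
       -0.04979586]), 'joint_torque': array([ 7.76175060e-03, -5.58209646e+01,  5.04718494e+01,  1.32082502e-02,
       -2.02944279e-04, -2.31267353e-05]), 'tool_pos': array([ 0.23291427, -0.55271029,  0.30320797]), 'tcp_rot': array([-1.79933641e+02, -1.38925103e-02,  2.28449892e+01]), 'ft_force': array([ 1.02344134, -0.30366992, -0.24850775]), 'torque': array([-0.04576405, -0.00631466, -0.01211205]), 'gripper_width': 0.08566980487066064}
```

View pics/top0.png

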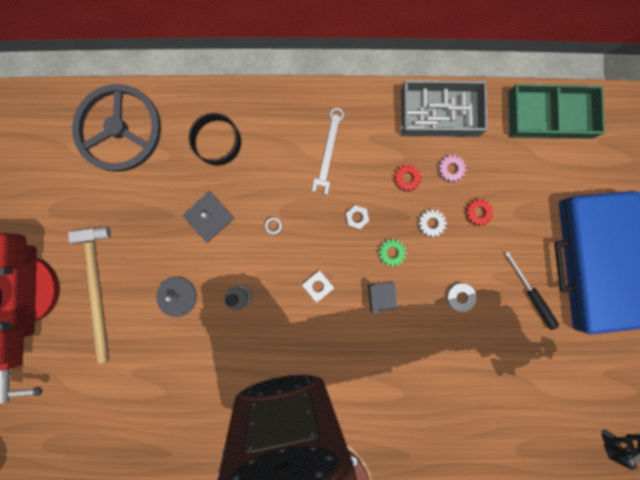

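View pics/scene0.png

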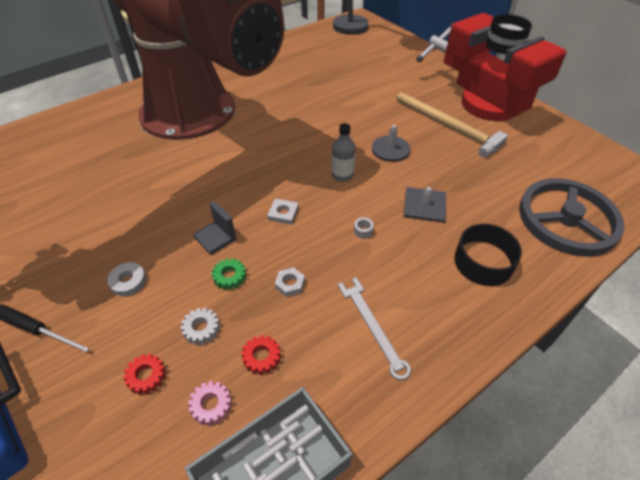

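The top view shows every part. The steel gear is at (433,223), ring (462,297), nut (357,217), plate (318,286), collar (273,226), round arbor (177,297), square arbor (208,216) and bottle (238,297). The angle plate is at (382,297). I'll segment them by colour saturation and take silhouette centroids at mid-height.

```bash
cat > vis.py <<'E'
import cv2, numpy as np
from plant import robot
def cam(n):
    c=robot.get_calibration(n); f=240/np.tan(np.radians(c["vertical_fov"]/2))
    return cv2.Rodrigues(np.array(c["rvec"]))[0],np.array(c["tvec"]),np.array([[f,0,c["cx"]],[0,f,c["cy"]],[0,0,1]]),c["k1"]
def world(n,uv,z):
    R,t,K,k=cam(n); uv=np.array(uv,float).reshape(-1,2)
    d=(uv-K[:2,2])/K[0,0]; s=d.copy()
    for _ in range(20): s=d/(1+k*(s**2).sum(1,keepdims=True))
    r=np.c_[s,np.ones(len(s))]@R; o=-R.T@t
    return o+r*((z-o[2])/r[:,2:])
def pix(n,P):
    R,t,K,k=cam(n); return cv2.projectPoints(np.array(P,float).reshape(-1,3),R,t,K,np.array([k,0,0,0,0.]))[0].reshape(-1,2)
def sil(im,p,dark=False,sth=85):
    """filled outer contour of the grey thing near pixel p"""
    S=cv2.resize(im,None,fx=4,fy=4,interpolation=cv2.INTER_CUBIC)
    hsv=cv2.cvtColor(S,cv2.COLOR_BGR2HSV); m=(hsv[...,1]<sth).astype(np.uint8)
    cs=cv2.findContours(m,cv2.RETR_EXTERNAL,cv2.CHAIN_APPROX_NONE)[0]
    q=(4*p[0]+1.5,4*p[1]+1.5)
    cs=[c for c in cs if cv2.contourArea(c)>1500]
    c=max(cs,key=lambda c:cv2.pointPolygonTest(c,q,True))
    return (c.reshape(-1,2)-1.5)/4
E
python3 - <<'E'
from vis import *
im=cv2.imread("pics/top0.png")
T=dict(ring=((462,297),.009),gear=((433,223),.009),nut=((357,217),.009),plate=((318,286),.007),collar=((273,226),.011),around=((177,297),.005),asq=((208,216),.005),bottle=((238,297),.065),angle=((382,297),.03))
big=cv2.resize(im[185:320,150:500],None,fx=2.28,fy=2.28)
vis=cv2.resize(im,None,fx=4,fy=4,interpolation=cv2.INTER_CUBIC)
for n,(p,z) in T.items():
  for th in (70,95):
    c=sil(im,p,sth=th); W=world("top",c,z)[:,:2].astype(np.float32)
    M=cv2.moments(W.reshape(-1,1,2)); ctr=np.array([M["m10"],M["m01"]])/M["m00"]
    d=W-ctr; r=np.hypot(*d.T); a=np.arctan2(d[:,1],d[:,0])
    rr=cv2.minAreaRect(W*1000)
    s=""
    for k in (4,6,16):
        ph=np.angle((r*np.exp(1j*k*a)*1).mean()); s+=f" k{k}:{np.degrees(ph)/k:.1f}({abs((r*np.exp(1j*k*a)).mean())*1000:.2f})"
    print(n,th,ctr.round(4),"eqd mm",round(2e3*np.sqrt(M["m00"]/np.pi),1),"rect",np.round(rr[1],1),round(rr[2],1),s)
  cv2.polylines(vis,[np.int32(c*4+1.5)],True,(255,0,255),1)
v=vis[185*4:320*4,150*4:500*4]
a,b=v[:,:700],v[:,700:]
cv2.imwrite("pics/seg.png",cv2.resize(np.vstack([a,b]),None,fx=.55*1.0,fy=.55));
E
```

```text
ring 70 [ 0.4404 -0.3216] eqd mm 66.5 rect [67.9 65.1] 67.0  k4:1.3(1.82) k6:-27.3(0.42) k16:-5.1(0.44)
ring 95 [ 0.4403 -0.3216] eqd mm 68.2 rect [69.3 66.8] 89.7  k4:0.7(2.16) k6:26.6(0.33) k16:-6.9(0.26)
gear 70 [ 0.606  -0.2567] eqd mm 62.1 rect [61.8 63.8] 11.5  k4:-4.0(0.59) k6:20.7(0.05) k16:1.9(0.57)
gear 95 [ 0.6061 -0.2569] eqd mm 64.3 rect [64.2 65.7] 12.8  k4:-1.7(0.84) k6:13.8(0.21) k16:1.2(0.71)
nut 70 [ 0.6187 -0.0877] eqd mm 52.1 rect [50.6 55.1] 41.3  k4:-1.3(1.19) k6:11.6(1.55) k16:9.6(0.39)
nut 95 [ 0.6188 -0.0878] eqd mm 54.0 rect [52.5 57. ] 42.0  k4:-1.9(1.27) k6:11.7(1.66) k16:6.2(0.25)
plate 70 [ 0.4638 -0.0005] eqd mm 59.9 rect [54.8 54.1] 39.6  k4:-4.6(5.49) k6:21.2(0.62) k16:-1.4(0.63)
plate 95 [ 0.4637 -0.0006] eqd mm 61.9 rect [56.6 55.8] 39.6  k4:-4.8(5.82) k6:17.8(0.36) k16:-4.4(0.42)
collar 70 [0.5982 0.0999] eqd mm 39.8 rect [39.9 39.8] 0.5  k4:1.2(1.16) k6:-23.3(0.11) k16:-6.3(0.07)
collar 95 [0.5981 0.1   ] eqd mm 41.6 rect [42.2 41.1] 56.8  k4:1.0(1.22) k6:19.9(0.12) k16:0.3(0.12)
around 70 [0.438  0.3179] eqd mm 88.6 rect [88.4 89.1] 0.9  k4:0.0(2.62) k6:-20.9(0.06) k16:11.2(0.36)
around 95 [0.4379 0.318 ] eqd mm 90.3 rect [90.9 90.4] 67.0  k4:0.7(2.73) k6:-14.2(0.21) k16:-9.5(0.07)
asq 70 [0.6185 0.2488] eqd mm 93.6 rect [84.3 84.2] 42.5  k4:-1.5(9.52) k6:28.5(0.39) k16:-1.2(0.79)
asq 95 [0.6186 0.249 ] eqd mm 95.7 rect [86.  85.8] 42.6  k4:-1.8(9.94) k6:12.8(0.37) k16:-2.6(0.45)
bottle 70 [0.4422 0.1676] eqd mm 54.3 rect [48.7 59.5] 24.3  k4:-3.3(1.27) k6:-24.2(0.73) k16:1.3(0.16)
bottle 95 [0.4422 0.1676] eqd mm 56.4 rect [50.7 61.6] 18.8  k4:-2.1(1.41) k6:-23.1(0.81) k16:2.9(0.14)
angle 70 [ 0.4421 -0.1421] eqd mm 66.0 rect [65.8 58.2] 6.2  k4:-36.0(5.98) k6:-17.3(0.98) k16:5.2(0.41)
angle 95 [ 0.442  -0.1422] eqd mm 67.9 rect [67.3 60.2] 6.3  k4:-36.1(5.86) k6:-17.8(0.88) k16:5.0(0.08)
```

View pics/seg.png

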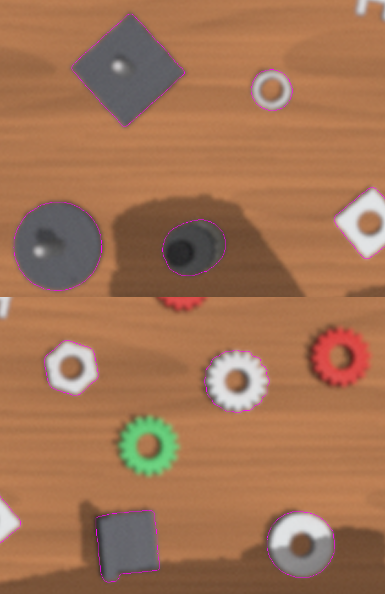

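Contours fit, and the sizes agree with the spec (plus about 2–4 mm of blur). Next I'll get the gear phase from a polar unwrap, cross-check centres with the scene camera, and check reachability.

Run:
```python
from vis import *
top=cv2.imread("pics/top0.png"); sc=cv2.imread("pics/scene0.png")
P=dict(ring=(.4404,-.3216,.009),gear=(.606,-.2568,.009),nut=(.6187,-.0877,.009),plate=(.4638,-.0005,.007),collar=(.5982,.1,.011),around=(.438,.318,.005),asq=(.6185,.249,.005))
for n,p in P.items():
    try:
        c=sil(sc,pix("scene",p)[0],sth=70); W=world("scene",c,p[2])[:,:2].astype(np.float32); M=cv2.moments(W.reshape(-1,1,2))
        print(n,"scene",np.round([M["m10"]/M["m00"],M["m01"]/M["m00"]],4),"eqd",round(2e3*np.sqrt(M["m00"]/np.pi),1))
    except Exception as e: print(n,e)
# gear phase
a=np.radians(np.arange(0,360,.5)); g=P["gear"]
for n,im in(("top",top),("scene",sc)):
  sat=cv2.cvtColor(im,cv2.COLOR_BGR2HSV)[...,1].astype(np.float32); acc=0
  for r in (.026,.027,.028,.029,.030):
    uv=pix(n,np.c_[g[0]+r*np.cos(a),g[1]+r*np.sin(a),np.full(len(a),.018 if n=="top" else .018)]).astype(np.float32)
    acc=acc-cv2.remap(sat,uv[:,:1],uv[:,1:],cv2.INTER_CUBIC).ravel()
  F=[(acc*np.exp(1j*k*a)).mean() for k in range(12,21)]
  print(n,"teeth at",round(np.degrees(np.angle(F[4]))/16,2),"amps",np.abs(F).round(1))
for n,p in P.items():
  for z in (.075,.27):
    print(n,z,[None if (q:=robot.ik([p[0],p[1],z],[180,0,y])) is None else np.round(q[[4,5]] if hasattr(q,'shape') else [q[4],q[5]]).tolist() for y in (0,90,-90,45)])
print(robot.tip_reach)
```

```text
ring scene [ 0.4397 -0.3215] eqd 71.3
gear scene [ 0.6051 -0.2564] eqd 64.5
nut scene [ 0.618  -0.0879] eqd 55.3
plate scene [ 0.4632 -0.0009] eqd 64.4
collar scene [0.5976 0.0993] eqd 46.3
around scene [0.4343 0.3214] eqd 95.7
asq scene [0.6184 0.2489] eqd 96.2
top teeth at 0.68 amps [ 2.4  4.4  9.3 19.6 19.8  2.8  1.4  1.5  0.6]
scene teeth at 0.91 amps [ 0.5  3.4 14.6 29.1 31.  16.7  1.3  3.2  1.3]
ring 0.075 [[0.0, 130.0], [0.0, 40.0], [0.0, -140.0], [0.0, 85.0]]
ring 0.27 [[0.0, 130.0], [0.0, 40.0], [0.0, -140.0], [0.0, 85.0]]
gear 0.075 [[0.0, 146.0], [0.0, 56.0], [0.0, -124.0], [0.0, 101.0]]
gear 0.27 [[0.0, 146.0], [0.0, 56.0], [0.0, -124.0], [0.0, 101.0]]
nut 0.075 [[0.0, 160.0], [0.0, 70.0], [0.0, -110.0], [0.0, 115.0]]
nut 0.27 [[0.0, 160.0], [0.0, 70.0], [0.0, -110.0], [0.0, 115.0]]
plate 0.075 [[0.0, 164.0], [0.0, 74.0], [0.0, -106.0], [0.0, 119.0]]
plate 0.27 [[0.0, 164.0], [0.0, 74.0], [0.0, -106.0], [0.0, 119.0]]
collar 0.075 [[0.0, 177.0], [0.0, 87.0], [0.0, -93.0], [0.0, 132.0]]
collar 0.27 [[0.0, 177.0], [0.0, 87.0], [0.0, -93.0], [0.0, 132.0]]
around 0.075 [[0.0, -158.0], [0.0, 112.0], [0.0, -68.0], [0.0, 157.0]]
around 0.27 [[0.0, -158.0], [0.0, 112.0], [0.0, -68.0], [0.0, 157.0]]
asq 0.075 [[0.0, -169.0], [0.0, 101.0], [0.0, -79.0], [0.0, 146.0]]
asq 0.27 [[0.0, -169.0], [0.0, 101.0], [0.0, -79.0], [0.0, 146.0]]
0.0726
```

Both cameras agree to about 1 mm. The exception is the round base in the scene view, where the post spoils the outline, so I'll use the top view for that one. Ring first.

```bash
cat > act.py <<'E'
import numpy as np, cv2
from plant import robot
RND=(.438,.318); SQ=(.6185,.249); ZT=.27
def up(v=.25):
    p=robot.observe()["tool_pos"]; robot.line_to([p[0],p[1],ZT],vel=v)
def pick(xy,jaw,zp):
    robot.move_pose([*xy,ZT],[180,0,jaw+90])
    robot.line_to([*xy,zp+.03],vel=.2)
    if robot.line_to([*xy,zp],vel=.08,guard=15): raise SystemExit("guard at pick %s"%robot.observe()["tool_pos"])
    robot.set_gripper(0.0); robot.line_to([*xy,zp+.03],vel=.08); up()
    w=robot.observe()["gripper_width"]; print("grip",round(w,4)); return w
def place(xy,yaw,z,tip):
    """z: TCP height when seated; tip: height above seat where the part is still clear of the post"""
    robot.move_pose([*xy,ZT],[180,0,yaw])
    robot.line_to([*xy,z+tip],vel=.2)
    g=robot.line_to([*xy,z-.001],vel=.05,guard=12); s=robot.observe()
    print("guard",g,"above seat",round(s["tool_pos"][2]-z,4),"F",s["ft_force"].round(1),"w",round(s["gripper_width"],4))
    if s["tool_pos"][2]-z>.003: raise SystemExit("not seated")
    robot.set_gripper(.085); robot.line_to([*xy,z+.06],vel=.12); up()
    print("t",robot.observe()["time"])
def snap(n,f):
    im=robot.grab_frame(n); cv2.imwrite(f"pics/{f}.png",im); return im
E
python3 - <<'E'
from act import *
robot.set_gripper(.085)
w=pick((.4402,-.3216),0,.075)
if w>.055:
    robot.move_pose([*RND,ZT],[180,0,90]); snap("scene","s1a")
    place(RND,90,.085,.062)
im=snap("scene","s1"); 
a=cv2.imread("pics/s1a.png")
cv2.imwrite("pics/s1c.png",np.hstack([cv2.resize(a,(400,300)),cv2.resize(im[60:260,280:480],(300,300))]))
E
```

```text
grip 0.0615
guard True above seat 0.0015 F [-1.1 -0.1  5.5] w 0.0612
t 10.8333
```

View pics/s1c.png

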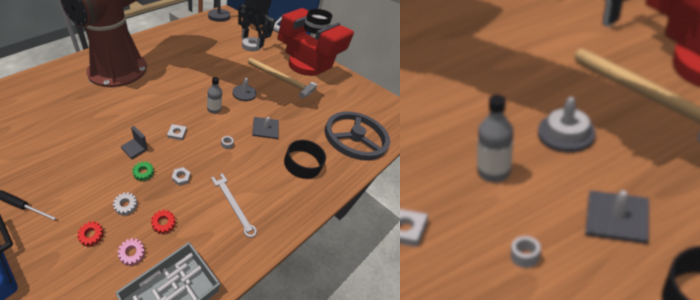

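The ring is over the post and flat on the round base (right crop, around (568,130)). Next: plate, gear, nut, then look.

Run:
```python
from act import *
w=pick((.4635,-.0006),39.6,.0755)
assert .042<w<.056
place(SQ,129.6,.0855,.045)
w=pick((.6057,-.2567),12,.075)
assert .05<w<.066
place(RND,90,.103,.045)
im=snap("scene","s2"); cv2.imwrite("pics/s2c.png",cv2.resize(im[100:250,280:480],(800,600),interpolation=cv2.INTER_CUBIC))
```

```text
grip 0.0481
guard True above seat 0.001 F [-1.8  0.2  5.7] w 0.0478
t 19.9417
grip 0.0569
guard True above seat 0.0014 F [-1.6 -1.2  5.8] w 0.0566
t 30.3333
```

View pics/s2c.png

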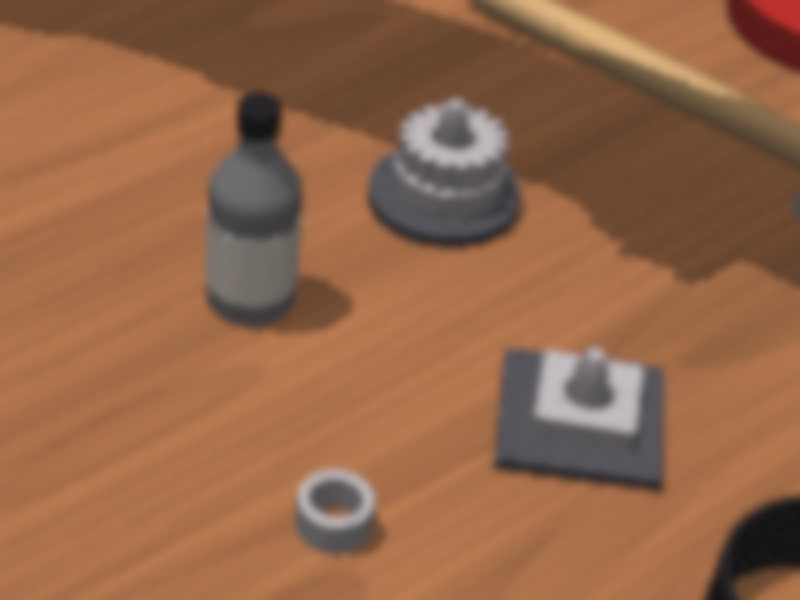

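The gear sits on the ring at (453,140) and the plate on the square base at (590,395). Both are flat, and the bottle is upright. Nut and collar next.

Run:
```python
from act import *
w=pick((.6184,-.0878),-18.3,.076)
assert .038<w<.052
place(RND,90,.122,.03)
w=pick((.598,.0998),0,.076)
assert .03<w<.043
place(SQ,90,.100,.035)
robot.move_pose([.5,-.15,.3],[180,0,90]); robot.pause(.5)
im=snap("scene","s3"); t=snap("top","t3")
a=cv2.resize(im[100:240,330:470],(400,400),interpolation=cv2.INTER_CUBIC); b=cv2.resize(t[180:330,130:280],(400,400),interpolation=cv2.INTER_CUBIC)
cv2.imwrite("pics/s3c.png",np.hstack([a,b]))
```

```text
grip 0.0445
guard True above seat 0.0008 F [-1.7 -0.3  6.6] w 0.0441
t 39.8667
grip 0.036
guard True above seat 0.0009 F [-0.7 -0.1  6.9] w 0.0361
t 48.1667
```

View pics/s3c.png

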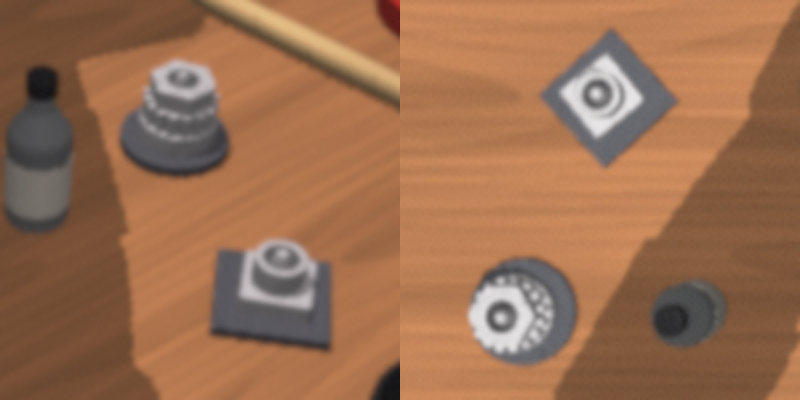

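The stacks look complete. As a last check I'll overlay each part's predicted top outline at its seated height on the scene view.

Run:
```python
from vis import *
im=cv2.imread("pics/s3.png"); k=6; y0,x0=110,350
v=cv2.resize(im[y0:y0+100+10,x0:x0+110],None,fx=k,fy=k,interpolation=cv2.INTER_CUBIC)
a=np.linspace(0,2*np.pi,80)
for (x,y),r,z in (((.438,.318),.032,.028),((.438,.318),.030,.046),((.438,.318),.021,.064),((.438,.318),.045,.010),((.6185,.249),.019,.046)):
    uv=pix("scene",np.c_[x+r*np.cos(a),y+r*np.sin(a),np.full(80,z)])
    cv2.polylines(v,[np.int32((uv-[x0,y0]+.5)*k)],True,(255,0,255),1)
cv2.imwrite("pics/ov.png",v[:600])
```

```text
(no output)
```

View pics/ov.png

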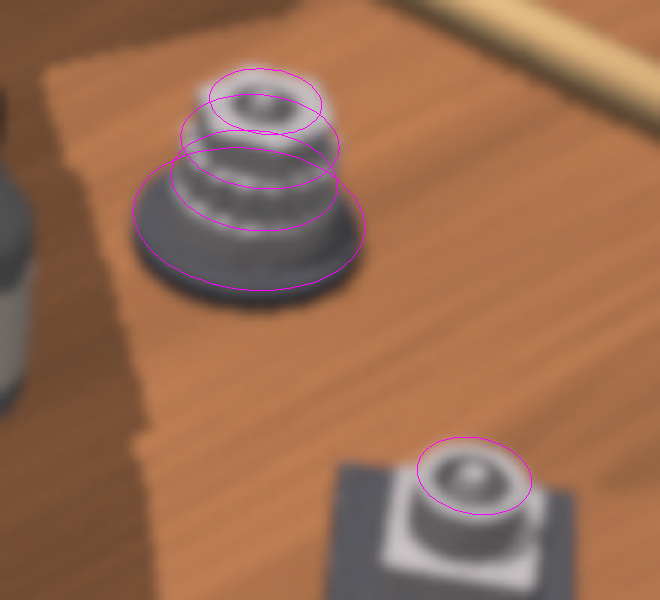

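The nut, gear, ring and collar top outlines match the predicted seated heights to within about a pixel, so I'm handing in.

```bash
python3 -c "
from plant import robot
robot.job_done(); print(robot.observe()['time'])"
```

```text
the job is handed in; nothing more can be done
the job is handed in; nothing more can be done
```

Both stacks are built and the job is handed in. The ring, toothed wheel and nut are on the round-base arbor, and the square plate and collar are on the square-base one. The last placing finished at about 48 s, well inside the 138 s limit.

- **Seating:** on each placing the arm felt contact 0.8–1.5 mm above the calculated seat, and I then released the part.
- **Position and height:** in the last pictures all five parts sit flat over the posts. The predicted outlines for the ring, wheel, nut and collar tops matched the scene image to about a pixel. I did not overlay the plate, which I judged by eye only.
- **Other checks:** the oil bottle was still upright and the arm was parked clear of everything.
- **Disagreements:** the gripper's width readings came out 1.5–3 mm below the true part sizes, by similar amounts on every part. The scene camera put the round base about 5 mm from where the top camera did, probably because the post spoiled its outline, so I used the top view. Neither affected the result.

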